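Third hand at the riser-foot screwing jig

ROBOT

A 6-joint arm with a two-finger parallel gripper is mounted at the origin on the work surface. World frame = base frame: x ahead of the robot, y to its left, z up, the work surface at z = 0. Lengths are in mm, angles in rad, forces in N, time in s.
With the tool pointing down it reaches from about 300 to 775 mm from the base axis. Payload 14.6 kg.
Tool frame: the origin (TCP) lies at the very end of the fingers, on their centre line; the grasp point (between the pads) lies 19 mm behind it (manip.grip_point_offset is the distance from the TCP to the grasp point, in mm); z points along the fingers, y is the line along which they close (so a half turn about z gives the same grasp; the last joint's range is limited). The gripper opens to 94 mm and grips with 3 to 60 N. Pads are 16 mm wide; open, the fingers measure 119 mm over their backs; the gripper's body (75 mm by 177 mm) begins 78 mm behind the grasp point.
Start: joints at [1.043, 0.3, 1.521, -0, 1.321, -0.067], TCP at [244.562, 492.624, 205.446] pointing down, gripper open.
Joint ranges: [-3.03, 3.03], [-0.79, 2.21], [0.23, 2.52], [-1.04, 4.18], [0, 3.07], [-2.55, 2.55]. Speed limits (rad/s): [2.22, 2.22, 2.57, 3.14, 3.14, 3.14].

INTERFACE

Orientations are given as [roll, pitch, yaw] about the fixed x, y, z axes, in that order (R = Rz(yaw) Ry(pitch) Rx(roll)).
In Python, from cell import telemetry, eyes, manip gives the robot as it stands.
- The arm moves only by the tool play_rows, never from a script. Its arguments are lists of equal length, an entry for each row: "translation": the shift along the world's x, y, z in m, a list of three; "yaw": the turn about the world's z in rad. A call has 1 to 12 rows; each row is the pose to reach, as a shift and turn from the pose commanded when the call began; what a row does not reach only later rows make up. A row lasts 1/8 s, in which the tool goes at most 62.5 mm and 10.7 degrees, less where a joint would pass 70% of its speed; a pose out of reach is approached as far as the arm can. A call with a gripper value outside its range is refused whole. "hand" is the opening, from 0 (shut) to 1 (fully open), set as the call begins (left out, the last holds). The fingers move at their own pace and stop on an object; "force" is the grip in N (left out, the last holds). Time passes only in rows, so rows that repeat a pose let the fingers close. It gives the time, the measured TCP pose, the force, the opening and the grip force at its end, in the units of the state.
- telemetry.read_state(): the state, without advancing time (a new reading comes with each control period).
- eyes.camera(name): name is "scene" or "top" or "wrist"; returns a dict with "pixels" (384x512x3 uint8, red, green, blue), "fx", "fy", "cx", "cy" (pixels), "cam_to_world" (4x4, takes a point from camera to world coordinates); the wrist camera has in their place "T_tool_cam" (4x4, takes a point from camera to tool coordinates, whose origin is the TCP and whose axes are the flange's). Camera axes: x right, y up, looking along -z (the intrinsics and any distortion apply to the point x, -y, -z); pixel columns grow to the right and rows downward; lengths in mm; the calibration is good to about 2 mm. A picture is of the moment at which its call begins: read the wrist's pose just before it. There is no depth.
- manip.sign_off(): hands the job in; it is judged then, once.
The state is a dict: "clock": time; "joints": joint angles; "qd": joint speeds; "effort": joint torques, N m; "eef_pos": TCP position; "eef_rot": TCP orientation; "wrist_force": force on the tool from outside, world axes, zero at the start; "moment": the same for the moment, N m; "finger_gap": finger opening in mm; "finger_force": force on a finger pad.
Only numpy, scipy, OpenCV 4.12 (cv2) and the standard library are available. Lean on these libraries where they do the work, as an engineer would, in place of code of your own. Each camera call takes 0.05 s, during which the arm holds its last target. There are 200 camera calls.

TASK

Lay the light wooden block squarely on top of the dark one in the screwing jig, long sides together and edges flush, and let go of it. Then push the pile, both blocks together, up against the sprung aluminium fence and press until the fence's black pointers stand in the middle of the green zones; finish while still holding it pressed there, steadily and with both blocks flush to the fence, so that a colleague can drive the screws. Never push the fence to its end stop (past the green, deep into the red), and leave the tin, mug, tape roll and screwdriver where they are.

Things in the scene. Friction and masses are not known exactly. Their poses are not given: they have to be found in the camera images.
- jig: Fixed plywood base board lying on the desk, 280 mm (its x) by 240 mm (its y), 12 mm thick; its top is the floor on which the dark block lies. Origin: centre of its underside. Its +x axis points from the open end, past the dark block, to the fence: the pressing direction. The fence stands across the board with its face 55 mm from the origin in +x when relaxed. Behind it is a dark steel spring housing 160 mm wide, 34 mm high above the board, from x = 116 to 138 mm.
- fence_face (a point): Middle of the lower edge of the fence's flat front face, at the level of the board's top; it moves with the fence. Axes as the jig's: +x is the pressing direction, y runs along the fence, z up. The fence is an aluminium bar 160 mm long (y), 18 mm thick (x), standing to 41 mm above the board. A thin black pointer sticks out of each end, over a white scale on the board with a green zone 10 mm wide in x and then a red zone.
- fence (a joint): How far the fence has been pushed in along the jig's +x, in m: 0 relaxed, end stop at 0.024. A spring of 800 N/m returns it (no preload, light damping), so 0.011 takes about 9 N. The pointers stand in the green zone from 0.006 to 0.016 (5 to 13 N); past 0.021 counts as pushed to the end stop.
- lower_block: Dark brown wooden block, 50 mm (its x) by 110 mm (its y) by 28 mm high, about 0.11 kg, loose, lying flat on the jig's board with its long side roughly along the fence (turned by up to about 7 degrees) and its fence-side face about 60 to 80 mm short of the fence. Origin: centre of its underside.
- upper_block: Pale wooden block of the same size, 50 mm (its x) by 110 mm (its y) by 28 mm high, 0.08 to 0.15 kg, two dark screw holes in its top; loose, lying flat on the desk beside the jig at any of a wide range of yaws. Origin: centre of its underside. It can be gripped from above across its 50 mm width.
- screw_tin: Bystander: low blue tin of brass screws, 60 mm across, 33 mm high, on the same side of the jig as the pale block. Origin: centre of its underside.
- mug: Bystander: white mug, 80 mm across, 90 mm high, left of the jig. Origin: centre of its underside.
- tape_roll: Bystander: roll of brown packing tape lying flat, 90 mm across, 48 mm high, at the far right. Origin: centre of its underside.
- screwdriver: Bystander: screwdriver 200 mm long lying roughly along x at the right. Origin: on the desk beneath it, near the middle of its length.
Things that resemble listed ones, but are neither listed nor needed, are in the scene too. Of the things that look like the lower_block, the smallest one is meant.

How it is judged:
By the outcome, as a careful person would: the job done as asked, in the order asked, and still so for the second after the job is handed in, while the arm keeps its last pose, push and grip.
It also fails if it takes over 58 s, if anything falls off the work surface, if the arm or the gripper's body presses on something with over 40 N, if the wrist force passes 120 N, or if a joint passes its speed limit or range.

## Working session

There is one attempt and no reset: what is moved stays moved. The work goes in short steps, Python scripts to look and compute and a tool call to move; the robot and the scene stay as the last step left them, time stands still between calls to the robot, and variables do not carry over. Pictures are saved under pics/ and viewed, at most 10 in all, crops included, and the job is handed in when it is done.

Besides the shell and the picture viewer there is one more tool, called after "Request:" as name(argument=value, ...) on one line, values as JSON. play_rows: Moves the arm, as the interface text tells. Its arguments: {"type":"object","properties":{"translation":{"type":"array","items":{"type":"array","items":{"type":"number"}}},"yaw":{"type":"array","items":{"type":"number"}},"hand":{"type":"number"},"force":{"type":"number"}},"required":["translation","yaw"]}

```bash
mkdir -p pics; ls; python3 - <<'E'
from cell import telemetry, eyes, manip
import cv2, pickle
s=telemetry.read_state(); print(s); print(manip.grip_point_offset)
d={}
for n in("scene","top"):
    c=eyes.camera(n); d[n]=c; print(n,{k:v for k,v in c.items() if k!="pixels"})
    cv2.imwrite(f"pics/{n}0.png",c["pixels"][:,:,::-1])
pickle.dump(d,open("c0.pkl","wb"))
E
```

```text
pics
{'clock': 0.0, 'joints': array([ 1.04340501e+00,  3.00470983e-01,  1.52157613e+00, -1.13396332e-05,
        1.32073759e+00, -6.66065340e-02]), 'qd': array([-1.18157339e-03,  1.80510990e-03, -1.07027036e-03, -5.19203570e-04,
       -4.64508008e-04, -1.27916113e-05]), 'effort': array([ 3.82253011e-04, -5.31804121e+01, -3.52742600e+01,  7.09018693e-02,
        2.43693794e-02, -1.24414046e-04]), 'eef_pos': array([244.42975153, 492.39779399, 204.88850037]), 'eef_rot': array([-3.14040251e+00, -6.83807128e-05,  2.68081064e+00]), 'wrist_force': array([0.99124423, 0.40610902, 0.02796735]), 'moment': array([-0.00464829, -0.01385916, -0.01433129]), 'finger_force': 0.0, 'finger_gap': 94.22794096074111}
18.8
scene {'fx': 466.22947366399137, 'fy': 466.22947366399137, 'cx': 262.2991209545744, 'cy': 198.62745463422473, 'cam_to_world': array([[ 8.94528008e-01, -2.38745890e-01,  3.77915390e-01,
         1.03368289e+03],
       [ 4.46361816e-01,  5.22644666e-01, -7.26363327e-01,
        -9.18519612e+02],
       [-2.40992037e-02,  8.18439340e-01,  5.74087341e-01,
         7.99813020e+02],
       [ 0.00000000e+00,  0.00000000e+00,  0.00000000e+00,
         1.00000000e+00]])}
top {'fx': 424.7710452620638, 'fy': 424.7710452620638, 'cx': 255.63991750631956, 'cy': 187.51788669565886, 'cam_to_world': array([[ 5.45309586e-03,  9.91001490e-01, -1.33739713e-01,
         3.80045198e+02],
       [-9.99721097e-01,  8.47584957e-03,  2.20428511e-02,
         3.70605569e+01],
       [ 2.29780559e-02,  1.33582211e-01,  9.90771317e-01,
         1.19276174e+03],
       [ 0.00000000e+00,  0.00000000e+00,  0.00000000e+00,
         1.00000000e+00]])}
```

View pics/scene0.png

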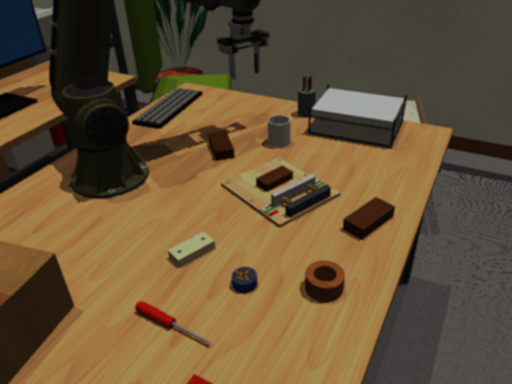

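View pics/top0.png

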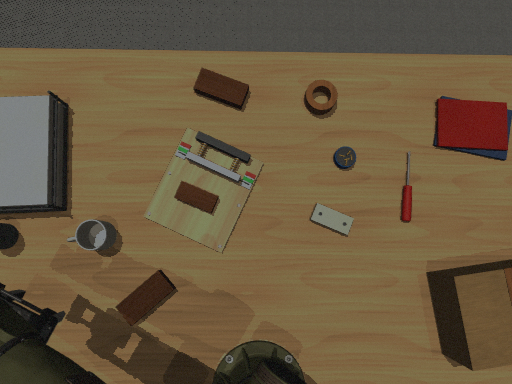

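The top view shows three dark brown blocks: one in the jig at (197,197), one at (222,88) and one at (147,297). The one on the jig is the smallest, so it is the lower_block. The only pale block is at (331,219), the tin at (345,158), the fence around (213,166), the mug at (95,236), the tape at (321,97) and the screwdriver at (407,190). I'll check the choice in one close crop and measure.

```bash
cat > h.py <<'E'
import numpy as np, cv2
def ray(c,u,v,T=None):
    T=c["cam_to_world"] if T is None else T
    d=np.array([(u-c["cx"])/c["fx"],-(v-c["cy"])/c["fy"],-1.])
    return T[:3,3],T[:3,:3]@d
def plane(c,pts,z,T=None):
    out=[]
    for u,v in np.asarray(pts,float).reshape(-1,2):
        o,d=ray(c,u,v,T); out.append((o+d*(z-o[2])/d[2])[:2])
    return np.array(out)
def rpy(r):
    from scipy.spatial.transform import Rotation as R
    return R.from_euler("xyz",r).as_matrix()
def wristT(c,s):
    T=np.eye(4);T[:3,:3]=rpy(s["eef_rot"]);T[:3,3]=s["eef_pos"]
    return T@c["T_tool_cam"]
def rect(mask,c,z,T=None,near=None):
    """largest contour (or the one nearest a pixel) -> world rectangle centre, size, yaw of short side"""
    cs,_=cv2.findContours(mask.astype(np.uint8),cv2.RETR_EXTERNAL,cv2.CHAIN_APPROX_NONE)
    cs=[k for k in cs if cv2.contourArea(k)>60]
    k=max(cs,key=cv2.contourArea) if near is None else min(cs,key=lambda k:np.hypot(*(k.reshape(-1,2).mean(0)-near)))
    w=plane(c,k,z,T)
    (x,y),(a,b),t=cv2.minAreaRect(w.astype(np.float32))
    t=np.radians(t)
    if a>b: a,b,t=b,a,t+np.pi/2
    t=(t+np.pi/2)%np.pi-np.pi/2
    return np.array([x,y]),(a,b),t,k
E
python3 - <<'E'
import pickle; from h import *
d=pickle.load(open("c0.pkl","rb")); c=d["top"]; im=c["pixels"]
hsv=cv2.cvtColor(im,cv2.COLOR_RGB2HSV)
for p in [(331,212),(197,197),(222,150),(175,215),(223,146),(213,166),(246,180),(300,250)]: print(p,hsv[p[1],p[0]],im[p[1],p[0]])
cv2.imwrite("pics/crop1.png",cv2.resize(im[115:260,135:365,::-1],None,fx=3.4,fy=3.4,interpolation=cv2.INTER_CUBIC))
E
```

```text
(331, 212) [ 37  33 131] [127 131 114]
(197, 197) [ 13 155  66] [66 43 26]
(222, 150) [105  41  25] [21 23 25]
(175, 215) [ 24  86 127] [127 119  84]
(223, 146) [90  5 51] [50 51 51]
(213, 166) [ 96  10 131] [126 130 131]
(246, 180) [ 62 145 125] [ 54 125  58]
(300, 250) [ 22 101 129] [129 116  78]
```

View pics/crop1.png

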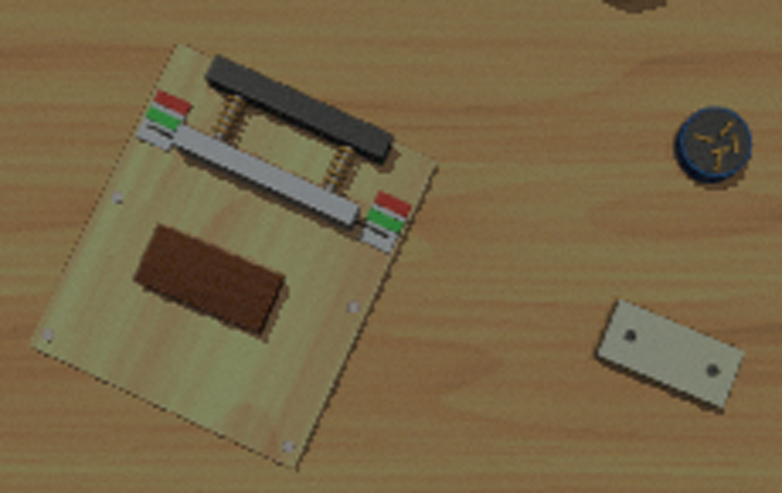

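The crop confirms the choice: the dark block sits on the jig, centred at crop (210,281), and the pale block with its two holes is at crop (670,355). The jig corners are at crop (180,43), (437,165), (297,468) and (33,347). The pointers are in the white area.

```bash
python3 - <<'E'
import pickle; from h import *
d=pickle.load(open("c0.pkl","rb")); c=d["top"]; im=c["pixels"]
hsv=cv2.cvtColor(im,cv2.COLOR_RGB2HSV).astype(int)
pale=(hsv[...,1]<55)&(hsv[...,2]>95)
dark=(hsv[...,0]<20)&(hsv[...,1]>120)&(hsv[...,2]<95)&(hsv[...,2]>35)
for n,m,z,p in(("pale",pale,28,(331,219)),("dark",dark,40,(197,197)),("fence",pale,53,(213,166))):
    x,s,t,_=rect(m,c,z,near=p); print(n,x.round(1),np.round(s,1),"yaw",round(t,3))
q=np.array([(180,43),(437,165),(297,468),(33,347)])/3.4+[135,115]
w=plane(c,q,12); print(w.round(1)); m=w.mean(0); dx=(w[0]+w[1]-w[2]-w[3]); print("jig",m.round(1),"yaw",np.arctan2(dx[1],dx[0]), np.linalg.norm(w-np.roll(w,1,0),axis=1))
from cell import eyes,telemetry
s=telemetry.read_state(); c=eyes.camera("wrist"); print(c["T_tool_cam"],c["fx"],c["cx"],c["cy"])
E
```

```text
pale [ 453.3 -199.2] [ 48.5 108.4] yaw -0.399
dark [508.7 173.8] [ 51.4 111.5] yaw -0.398
fence [600.3 142.1] [ 27.6 187. ] yaw -0.375
[[709.9 204.7]
 [608.1 -11.2]
 [358.3 101.2]
 [454.4 316.9]]
jig [532.7 152.9] yaw -0.4182869683684172 [279.03730157 238.63702515 273.85369043 236.20293281]
[[-6.61770895e-04  9.67678861e-01  2.52184821e-01  7.35857674e+01]
 [ 9.99999345e-01  4.04887477e-04  1.07052204e-03  1.65284813e-01]
 [ 9.33815071e-04  2.52185365e-01 -9.67678495e-01 -1.80221800e+02]
 [ 0.00000000e+00  0.00000000e+00  0.00000000e+00  1.00000000e+00]] 318.89374443831025 254.14722531176056 196.35469548830636
```

Jig yaw is about -0.41, pale block (453,-199), dark block (509,174). First I go above the dark block for a close look, then on to the pale one.

Request:
play_rows(translation=[[0.026, -0.032, 0], [0.053, -0.064, 0], [0.079, -0.096, 0], [0.106, -0.128, 0], [0.132, -0.16, 0], [0.159, -0.192, 0], [0.186, -0.224, 0], [0.212, -0.256, 0], [0.239, -0.288, 0], [0.264, -0.318, 0], [0.264, -0.318, 0], [0.264, -0.318, 0]], yaw=[-0.15, -0.3, -0.45, -0.6, -0.75, -0.9, -1.05, -1.2, -1.35, -1.509, -1.509, -1.509], hand=1.0)

```text
clock: 1.65
eef_pos: [508.2, 174.9, 205.2]
eef_rot: [-3.141, 0.0, 1.173]
wrist_force: [0.2, -0.7, -0.7]
finger_gap: 94.1
finger_force: 0.0
```

```bash
python3 - <<'E'
import pickle; from h import *
from cell import eyes,telemetry
s=telemetry.read_state(); c=eyes.camera("wrist"); T=wristT(c,s); print(s["eef_pos"],s["eef_rot"],s["clock"])
pickle.dump((s,c),open("w1.pkl","wb")); im=c["pixels"]; cv2.imwrite("pics/w1.png",im[:,:,::-1])
hsv=cv2.cvtColor(im,cv2.COLOR_RGB2HSV).astype(int)
dark=(hsv[...,0]<20)&(hsv[...,1]>120)&(hsv[...,2]<95)&(hsv[...,2]>25)
x,sz,t,k=rect(dark,c,40,T); print("dark",x.round(1),np.round(sz,1),t, k.reshape(-1,2).min(0),k.reshape(-1,2).max(0))
E
```

```text
[508.18292091 174.93060785 205.20208763] [-3.14104547e+00  2.40293933e-04  1.17336897e+00] 1.65
dark [ 545.4 -124.7] [ 20.7 376.7] 1.17312765334403 [226 370] [511 383]
```

View pics/w1.png

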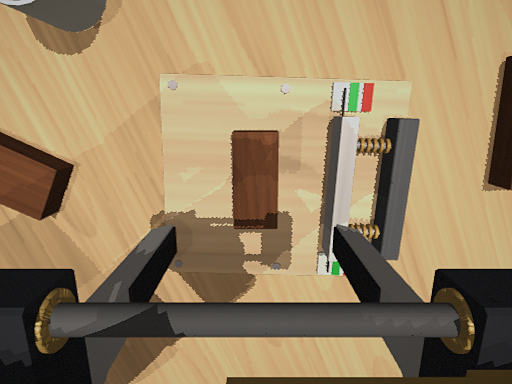

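The close view shows the dark block at columns 232–279, rows 130–228. Its last rows are in the gripper's shadow. The fence face is at column ~332 and the jig's left edge at column ~163.

```bash
python3 - <<'E'
import pickle; from h import *
s,c=pickle.load(open("w1.pkl","rb")); T=wristT(c,s); im=c["pixels"]
hsv=cv2.cvtColor(im,cv2.COLOR_RGB2HSV).astype(int)
for p in [(255,170),(255,222),(220,222),(220,170),(255,233)]: print(p,hsv[p[1],p[0]],im[p[1],p[0]])
ratio=im[...,0]/(im[...,2]+1.)
dark=(ratio>1.9)&(im[...,0]<150)
m=np.zeros_like(dark);m[115:240,215:300]=dark[115:240,215:300]
m=cv2.morphologyEx(m.astype(np.uint8),cv2.MORPH_OPEN,np.ones((5,5)))
x,sz,t,k=rect(m,c,40,T); print("dark",x.round(1),np.round(sz,1),t, k.reshape(-1,2).min(0),k.reshape(-1,2).max(0))
# fence: bright low-sat region, top face (z=53) long edges
sat=hsv[...,1]; f=np.zeros_like(dark); f[128:225,320:365]=((sat<40)&(hsv[...,2]>120))[128:225,320:365]
for nm,fn in(("left",lambda r:r.min()),("right",lambda r:r.max())):
    pts=np.array([(fn(np.where(f[v])[0]),v) for v in range(130,222) if f[v].any()],float)
    w=plane(c,pts,53,T); l=cv2.fitLine(w.astype(np.float32),cv2.DIST_HUBER,0,.01,.01).ravel(); print(nm,l.round(3),"yaw of normal",np.arctan(-l[0]/l[1]))
    print(pts[[0,-1]], "n.p", [ (w@np.array([np.cos(a),np.sin(a)])).mean().round(1) for a in (-0.41,)], x@np.array([np.cos(-.41),np.sin(-.41)]))
# jig left edge x=-140 top z=12
wood=cv2.cvtColor(im,cv2.COLOR_RGB2GRAY)
E
```

```text
(255, 170) [ 11 159 101] [101  61  38]
(255, 222) [ 11 164  53] [53 32 19]
(220, 222) [ 15 104 127] [127 101  75]
(220, 170) [ 18  85 209] [209 181 139]
(255, 233) [ 17  89 218] [218 185 142]
dark [508.4 174.8] [ 49.4 109.4] -0.3980668160338334 [232 131] [278 228]
left [4.16000e-01 9.09000e-01 5.93140e+02 1.53294e+02] yaw of normal -0.42906088
[[341. 130.]
 [332. 221.]] n.p [np.float64(482.8)] 396.5502102173543
right [4.15000e-01 9.10000e-01 6.06589e+02 1.41978e+02] yaw of normal -0.42795774
[[357. 130.]
 [347. 221.]] n.p [np.float64(499.9)] 396.5502102173543
```

Request:
play_rows(translation=[[-0.008, -0.053, 0], [-0.016, -0.107, 0], [-0.024, -0.16, 0], [-0.031, -0.214, 0], [-0.039, -0.267, 0], [-0.047, -0.32, 0], [-0.055, -0.374, -0.01], [-0.055, -0.374, -0.01], [-0.055, -0.374, -0.01]], yaw=[0, 0, 0, 0, 0, 0, 0, 0, 0])

```text
clock: 2.82
eef_pos: [453.8, -198.3, 195.6]
eef_rot: [3.142, -0.0, 1.173]
wrist_force: [0.9, 0.1, -0.6]
finger_gap: 93.7
finger_force: 0.0
```

```bash
python3 - <<'E'
import pickle; from h import *
from cell import eyes,telemetry
s=telemetry.read_state(); c=eyes.camera("wrist"); T=wristT(c,s); print(s["eef_pos"],s["eef_rot"],s["clock"])
pickle.dump((s,c),open("w2.pkl","wb")); im=c["pixels"]; cv2.imwrite("pics/w2.png",im[:,:,::-1])
hsv=cv2.cvtColor(im,cv2.COLOR_RGB2HSV).astype(int)
ratio=im[...,0]/(im[...,2]+1.)
m=(ratio<1.3)&(im[...,0]>60); m[:,:190]=0; m[:,330:]=0; m[260:]=0
m=cv2.morphologyEx(m.astype(np.uint8),cv2.MORPH_CLOSE,np.ones((9,9)))
m=cv2.morphologyEx(m,cv2.MORPH_OPEN,np.ones((5,5)))
x,sz,t,k=rect(m,c,28,T); print("pale",x.round(1),np.round(sz,1),t, k.reshape(-1,2).min(0),k.reshape(-1,2).max(0))
E
```

```text
[ 453.77675091 -198.32026634  195.61076052] [ 3.14151999e+00 -2.40786651e-04  1.17307422e+00] 2.825
pale [ 452.  -199.1] [ 49.3 105.8] -0.3984552380788209 [231 134] [275 227]
```

View pics/w2.png

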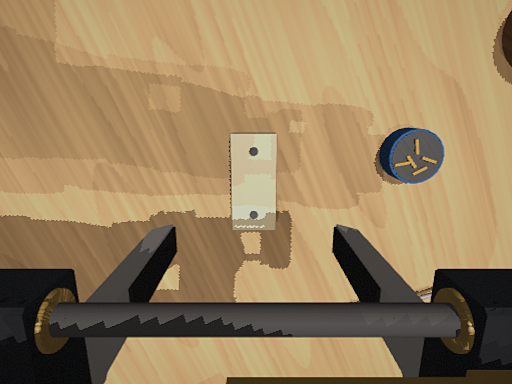

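The pale block is at columns 231–275, rows 133–230, centred between the fingers, and the tin is clear at (413,155). I descend and grip.

Request:
play_rows(translation=[[-0.001, -0.001, -0.045], [-0.002, -0.002, -0.095], [-0.002, -0.002, -0.14], [-0.002, -0.002, -0.17], [-0.002, -0.002, -0.183], [-0.002, -0.002, -0.19], [-0.002, -0.002, -0.19], [-0.002, -0.002, -0.19]], yaw=[0, 0, 0, 0, 0, 0, 0, 0])

```text
clock: 3.88
eef_pos: [452.1, -201.5, 6.4]
eef_rot: [3.14, 0.0, 1.172]
wrist_force: [-0.0, 0.6, -0.2]
finger_gap: 93.9
finger_force: 0.0
```

Request:
play_rows(translation=[[0, 0, 0], [0, 0, 0], [0, 0, 0], [0, 0, 0], [0, 0, 0], [0, 0, 0], [0, 0, 0], [0, 0, 0]], yaw=[0, 0, 0, 0, 0, 0, 0, 0], hand=0.3, force=25)

```text
clock: 4.88
eef_pos: [451.6, -201.4, 5.4]
eef_rot: [-3.142, 0.0, 1.172]
wrist_force: [-0.1, -0.4, 0.4]
finger_gap: 49.8
finger_force: 25.0
```

Request:
play_rows(translation=[[0, 0, 0.02], [0, 0, 0.06], [0, 0.01, 0.1], [0.007, 0.055, 0.115], [0.014, 0.105, 0.115], [0.022, 0.155, 0.115], [0.029, 0.205, 0.115], [0.037, 0.255, 0.115], [0.044, 0.305, 0.115], [0.051, 0.345, 0.115], [0.055, 0.37, 0.115], [0.057, 0.376, 0.115]], yaw=[0, 0, 0, 0, 0, 0, 0, 0, 0, 0, 0, 0])

```text
clock: 6.38
eef_pos: [508.4, 175.7, 120.1]
eef_rot: [-3.141, 0.0, 1.173]
wrist_force: [-0.2, -1.6, -0.7]
finger_gap: 49.7
finger_force: 25.0
```

Request:
play_rows(translation=[[0, 0, 0], [0, 0, -0.02], [0, 0, -0.04], [0, 0, -0.05], [0, 0, -0.05], [0, 0, -0.05]], yaw=[0, 0, 0, 0, 0, 0])

```text
clock: 7.12
eef_pos: [509.0, 174.5, 71.2]
eef_rot: [3.141, -0.001, 1.171]
wrist_force: [0.4, 0.4, -1.1]
finger_gap: 49.6
finger_force: 25.0
```

```bash
python3 - <<'E'
import pickle; from h import *
from cell import eyes,telemetry
s=telemetry.read_state(); c=eyes.camera("wrist"); T=wristT(c,s); print(s["eef_pos"],s["eef_rot"],s["clock"])
pickle.dump((s,c),open("w3.pkl","wb")); im=c["pixels"]; cv2.imwrite("pics/w3.png",im[:,:,::-1])
print([ (v,tuple(im[v,254])) for v in range(120,200,3)])
E
```

```text
[508.95475185 174.46291746  71.17567841] [ 3.14079402e+00 -6.22152369e-04  1.17148359e+00] 7.125
[(120, (np.uint8(206), np.uint8(193), np.uint8(148))), (123, (np.uint8(206), np.uint8(190), np.uint8(147))), (126, (np.uint8(206), np.uint8(184), np.uint8(142))), (129, (np.uint8(206), np.uint8(185), np.uint8(141))), (132, (np.uint8(208), np.uint8(187), np.uint8(144))), (135, (np.uint8(195), np.uint8(163), np.uint8(124))), (138, (np.uint8(204), np.uint8(171), np.uint8(128))), (141, (np.uint8(45), np.uint8(25), np.uint8(15))), (144, (np.uint8(112), np.uint8(88), np.uint8(64))), (147, (np.uint8(120), np.uint8(105), np.uint8(81))), (150, (np.uint8(219), np.uint8(206), np.uint8(168))), (153, (np.uint8(207), np.uint8(209), np.uint8(182))), (156, (np.uint8(206), np.uint8(208), np.uint8(180))), (159, (np.uint8(206), np.uint8(185), np.uint8(150))), (162, (np.uint8(207), np.uint8(190), np.uint8(156))), (165, (np.uint8(207), np.uint8(190), np.uint8(156))), (168, (np.uint8(207), np.uint8(189), np.uint8(156))), (171, (np.uint8(206), np.uint8(189), np.uint8(155))), (174, (np.uint8(206), np.uint8(189), np.uint8(154))), (177, (np.uint8(219), np.uint8(198), np.uint8(160))), (180, (np.uint8(72), np.uint8(70), np.uint8(69))), (183, (np.uint8(72), np.uint8(70), np.uint8(68))), (186, (np.uint8(73), np.uint8(72), np.uint8(72))), (189, (np.uint8(73), np.uint8(72), np.uint8(71))), (192, (np.uint8(73), np.uint8(71), np.uint8(70))), (195, (np.uint8(64), np.uint8(64), np.uint8(65))), (198, (np.uint8(215), np.uint8(196), np.uint8(159)))]
```

View pics/w3.png

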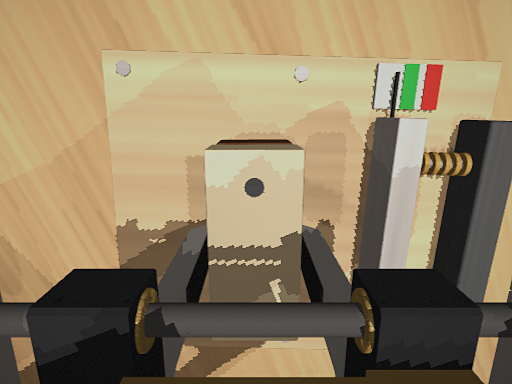

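The held pale block's end is at row ~149, with its side face above it, and the dark block's end peeks out at row ~140 behind it. I'll compare both ends along the long axis.

```bash
python3 - <<'E'
import pickle; from h import *
s,c=pickle.load(open("w3.pkl","rb")); T=wristT(c,s); im=c["pixels"]
print([(v,int(im[v,235:275].mean(0).mean())) for v in range(136,156)])
l=np.array([.3885,.9215]); n=np.array([.9215,-.3885]); tcp=s["eef_pos"][:2]
for nm,v,z in(("pale top",149,93.8),("pale bottom",142.5,65.8),("dark top",139.5,40),("dark bottom",139.5,12)):
    w=plane(c,[(254,v),(254,v+1)],z,T); print(nm,(w-tcp)@l)
print("dark centre rel tcp l,n",(np.array([508.4,174.8])-tcp)@l,(np.array([508.4,174.8])-tcp)@n)
s1,c1=pickle.load(open("w1.pkl","rb"));s2,c2=pickle.load(open("w2.pkl","rb"))
print("dark w1 end",(plane(c1,[(255,130.5)],40,wristT(c1,s1))-tcp)@l)
i=c2["pixels"]; print([(v,int(i[v,240:270].mean())) for v in list(range(128,138))+list(range(224,236))])
i=c1["pixels"]; print([(v,int(i[v,240:270].mean())) for v in list(range(126,136))+list(range(224,233))])
E
```

```text
[(136, 161), (137, 164), (138, 168), (139, 111), (140, 15), (141, 27), (142, 32), (143, 65), (144, 84), (145, 104), (146, 101), (147, 101), (148, 96), (149, 112), (150, 197), (151, 200), (152, 198), (153, 197), (154, 197), (155, 196)]
pale top [56.08295676 55.59322254]
pale bottom [56.78343322 56.21257317]
dark top [56.45743568 55.81028525]
dark bottom [54.25083476 53.51798636]
dark centre rel tcp l,n 0.09510046623496635 -0.6421603960711444
dark w1 end [55.32862516]
[(128, 133), (129, 133), (130, 134), (131, 133), (132, 107), (133, 103), (134, 196), (135, 192), (136, 189), (137, 189), (224, 142), (225, 159), (226, 189), (227, 167), (228, 140), (229, 142), (230, 100), (231, 101), (232, 127), (233, 145), (234, 142), (235, 139)]
[(126, 180), (127, 181), (128, 185), (129, 180), (130, 95), (131, 22), (132, 79), (133, 80), (134, 79), (135, 78), (224, 33), (225, 36), (226, 53), (227, 51), (228, 42), (229, 89), (230, 101), (231, 97), (232, 116)]
```

Within about 1 mm. Small correction, lower gently, then release.

Request:
play_rows(translation=[[-0.0008, -0.0004, -0.006], [-0.0008, -0.0004, -0.013], [-0.0008, -0.0004, -0.019], [-0.0008, -0.0004, -0.023], [-0.0008, -0.0004, -0.025], [-0.0008, -0.0004, -0.0258], [-0.0008, -0.0004, -0.0258], [-0.0008, -0.0004, -0.0258]], yaw=[0, 0, 0, 0, 0, 0, 0, 0])

```text
clock: 8.18
eef_pos: [507.7, 174.2, 45.4]
eef_rot: [-3.141, 0.0, 1.172]
wrist_force: [-6.2, -1.8, 10.1]
finger_gap: 49.7
finger_force: 25.0
```

Request:
play_rows(translation=[[0, 0, 0.0003], [0, 0, 0.0003]], yaw=[0, 0])

```text
clock: 8.43
eef_pos: [507.7, 174.2, 45.4]
eef_rot: [-3.142, 0.0, 1.172]
wrist_force: [-4.3, -2.5, 7.1]
finger_gap: 49.5
finger_force: 25.0
```

Request:
play_rows(translation=[[0, 0, 0.0], [0, 0, 0.0], [0, 0, 0], [0, 0, 0], [0, 0, 0], [0, 0, 0], [0, 0, 0], [0, 0, 0]], yaw=[0, 0, 0, 0, 0, 0, 0, 0], hand=1.0)

```text
clock: 9.43
eef_pos: [507.8, 174.2, 44.9]
eef_rot: [3.142, -0.0, 1.172]
wrist_force: [-0.8, 0.3, -0.5]
finger_gap: 93.9
finger_force: 0.0
```

Request:
play_rows(translation=[[0, 0, 0.02], [0, 0, 0.06], [0, 0, 0.11], [0, 0, 0.15], [0, 0, 0.16], [0, 0, 0.16], [0, 0, 0.16]], yaw=[0, 0, 0, 0, 0, 0, 0])

```text
clock: 10.3
eef_pos: [507.2, 174.1, 203.3]
eef_rot: [-3.14, 0.002, 1.172]
wrist_force: [0.1, -0.4, 0.1]
finger_gap: 94.1
finger_force: 0.0
```

```bash
python3 - <<'E'
import pickle; from h import *
from cell import eyes,telemetry
s=telemetry.read_state(); c=eyes.camera("wrist"); T=wristT(c,s); print(s["eef_pos"],s["eef_rot"],s["clock"])
t=eyes.camera("top")
pickle.dump((s,c,t),open("w4.pkl","wb")); im=c["pixels"]
a=cv2.resize(im[90:250,130:450,::-1],None,fx=2.4,fy=2.4,interpolation=cv2.INTER_CUBIC)
cv2.imwrite("pics/w4.png",a)
E
```

```text
[507.2412626  174.09683294 203.32343814] [-3.13964236e+00  1.53837718e-03  1.17184046e+00] 10.3
```

View pics/w4.png

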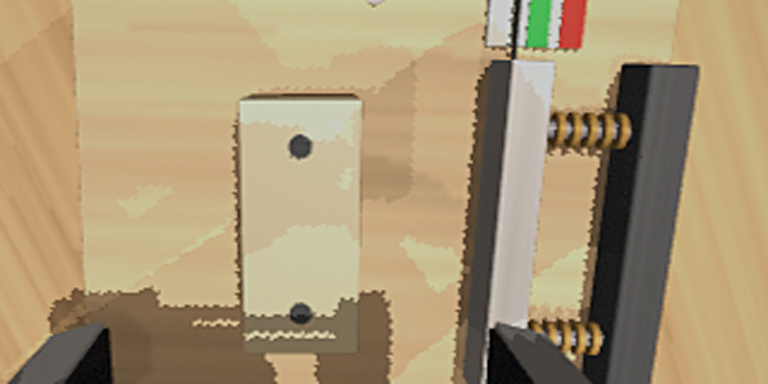

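The pale block lies squarely on the dark one, at crop cols 239–361, rows 98–352, with only a slim dark line at the near end. The fence top's front edge is at col ~515. Now I plan the push.

```bash
python3 - <<'E'
import pickle; from h import *
s,c,t=pickle.load(open("w4.pkl","rb")); T=wristT(c,s); im=c["pixels"].astype(int)
phi=-.428; n=np.array([np.cos(phi),np.sin(phi)]); l=np.array([-n[1],n[0]])
ratio=im[...,0]/(im[...,2]+1.)
hsv=cv2.cvtColor(c["pixels"],cv2.COLOR_RGB2HSV)
def edge(v,u0,u1,sgn):
    g=im[v-1:v+2,u0:u1].sum((0,2)); d=sgn*np.diff(g); return u0+np.argmax(d)+.5
for nm,u0,u1,sg,z in(("fence front top",330,350,1,53),("pale back",222,236,1,68),("pale front",274,288,-1,68)):
    pts=[(edge(v,u0,u1,sg)+.0,v) for v in range(134,208,3)]
    w=plane(c,pts,z,T); L=cv2.fitLine(w.astype(np.float32),cv2.DIST_HUBER,0,.01,.01).ravel()
    print(nm,"yaw",round(float(np.arctan(-L[0]/L[1])),4),"n.p mean",(L[2:]@n).round(1), "l",(L[2:]@l).round(1))
s1,c1=pickle.load(open("w1.pkl","rb"))
# pale mask in the top picture
i=t["pixels"]; h=cv2.cvtColor(i,cv2.COLOR_RGB2HSV).astype(int)
x,sz,a,_=rect((h[...,1]<55)&(h[...,2]>95),t,68,near=(197,192)); print("top pale",x.round(1),np.round(sz,1),a)
print("fence middle l (jig centre)",np.array([532.7,152.9])@l,"dark l",np.array([508.4,174.8])@l,"n",np.array([508.4,174.8])@n, "jig n",np.array([532.7,152.9])@n)
print([(v,int(im[v,240:270].mean())) for v in list(range(124,138))+list(range(228,244))])
for v,z in((131.5,68),(129.5,40)): print(v,plane(c,[(255,v)],z,T)@l)
E
```

```text
fence front top yaw -0.4319 n.p mean 475.6 l 383.0
pale back yaw -0.3999 n.p mean 363.7 l 385.6
pale front yaw -0.3794 n.p mean 413.4 l 384.7
top pale [579.9  99.2] [22.4 94.1] -0.42989784948884235
fence middle l (jig centre) 360.2062850259932 dark l 370.0450895270285 n 389.99004053556735 jig n 421.18776362540854
[(124, 173), (125, 174), (126, 169), (127, 162), (128, 161), (129, 60), (130, 90), (131, 133), (132, 207), (133, 198), (134, 196), (135, 196), (136, 196), (137, 196), (228, 141), (229, 186), (230, 160), (231, 100), (232, 103), (233, 105), (234, 105), (235, 104), (236, 105), (237, 124), (238, 151), (239, 148), (240, 145), (241, 141), (242, 135), (243, 135)]
131.5 [424.53486177]
129.5 [425.02060017]
```

Request:
play_rows(translation=[[-0.006, 0.003, 0], [-0.012, 0.006, 0], [-0.018, 0.009, 0], [-0.024, 0.012, 0], [-0.03, 0.015, 0], [-0.036, 0.018, 0], [-0.042, 0.021, 0], [-0.048, 0.024, 0], [-0.0534, 0.0255, 0], [-0.0534, 0.0255, 0], [-0.0534, 0.0255, -0.03], [-0.0534, 0.0255, -0.06]], yaw=[0.16, 0.32, 0.48, 0.64, 0.8, 0.96, 1.12, 1.28, 1.43, 1.54, 1.54, 1.54], hand=0.75)

```text
clock: 11.9
eef_pos: [454.1, 199.7, 143.6]
eef_rot: [-3.141, -0.0, 2.712]
wrist_force: [0.6, 0.1, -0.5]
finger_gap: 70.7
finger_force: 0.0
```

Request:
play_rows(translation=[[0, 0, -0.04], [0, 0, -0.08], [0, 0, -0.105], [0, 0, -0.12], [0, 0, -0.126], [0, 0, -0.126], [0, 0, -0.126]], yaw=[0, 0, 0, 0, 0, 0, 0])

```text
clock: 12.78
eef_pos: [454.8, 199.9, 19.7]
eef_rot: [3.141, 0.001, 2.712]
wrist_force: [-0.2, -0.0, -1.7]
finger_gap: 70.8
finger_force: 0.0
```

```bash
python3 - <<'E'
import pickle; from h import *
from cell import eyes,telemetry
s=telemetry.read_state(); c=eyes.camera("wrist"); print(s["eef_pos"],s["eef_rot"],s["clock"],s["wrist_force"],s["finger_gap"])
cv2.imwrite("pics/w5.png",c["pixels"][:,:,::-1])
E
```

```text
[454.81275807 199.8842097   19.73397481] [3.14067342e+00 9.61090417e-04 2.71181619e+00] 12.775 [-0.24138007 -0.03750057 -1.7167136 ] 70.76745093653186
```

View pics/w5.png

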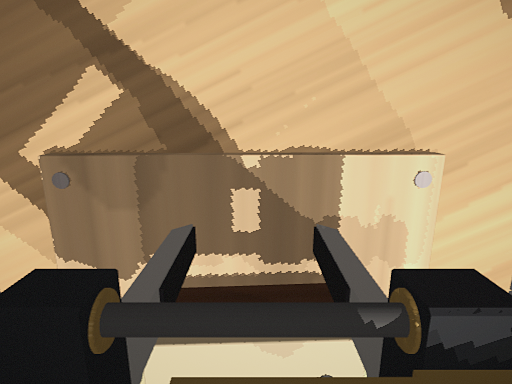

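The fingers stand clear behind the pile: fingertips around (185,235) and (325,235), pile back at row ~285. Push slowly along the pressing direction.

Request:
play_rows(translation=[[0.0091, -0.0042, 0], [0.0182, -0.0083, 0], [0.0227, -0.0104, 0], [0.0273, -0.0125, 0], [0.0318, -0.0146, 0], [0.0364, -0.0167, 0], [0.0418, -0.0192, 0], [0.0473, -0.0217, 0], [0.0527, -0.0242, 0], [0.0573, -0.0263, 0], [0.0609, -0.0279, 0], [0.0636, -0.0292, 0]], yaw=[0, 0, 0, 0, 0, 0, 0, 0, 0, 0, 0, 0])

```text
clock: 14.32
eef_pos: [518.1, 170.4, 18.9]
eef_rot: [-3.142, -0.0, 2.712]
wrist_force: [-2.2, 0.6, 0.4]
finger_gap: 70.4
finger_force: 0.8
```

```bash
cat > look.py <<'E'
import pickle,sys; from h import *
from cell import eyes,telemetry
s=telemetry.read_state(); t=eyes.camera("top"); c=eyes.camera("scene"); n=np.array([np.cos(-.43),np.sin(-.43)])
print("n",s["eef_pos"][:2]@n,"F.n",s["wrist_force"][:2]@n,s["wrist_force"],s["clock"])
pickle.dump((s,t,c),open(f"l{sys.argv[1]}.pkl","wb"))
a=cv2.resize(t["pixels"][120:225,150:280],(595,480),interpolation=cv2.INTER_CUBIC)
b=cv2.resize(c["pixels"][150:230,215:345],(595,366),interpolation=cv2.INTER_CUBIC)
cv2.imwrite(f"pics/l{sys.argv[1]}.png",cv2.resize(np.vstack([a,b])[:,:,::-1],None,fx=.7,fy=.7,interpolation=cv2.INTER_AREA))
E
python3 look.py 1
```

```text
n 399.9325917860869 F.n -2.2653811298172233 [-2.21470577  0.60519814  0.42555555] 14.325
```

View pics/l1.png

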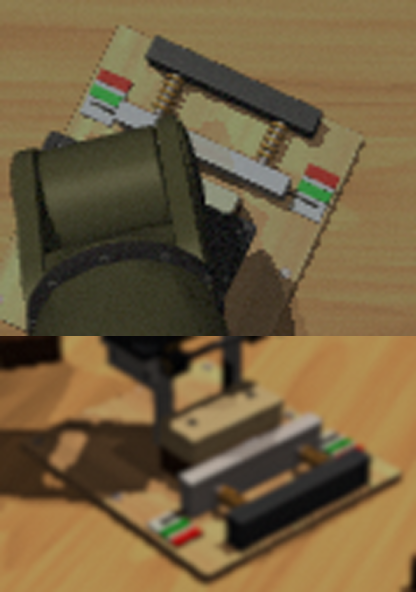

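The pile is still short of the fence with the pointers in the white. Pale and dark blocks are pushed together, with about 2.3 N of friction. I continue slowly into contact.

Request:
play_rows(translation=[[0.0027, -0.0013, 0], [0.0055, -0.0025, 0], [0.0082, -0.0038, 0], [0.0109, -0.005, 0], [0.0127, -0.0058, 0], [0.0145, -0.0067, 0], [0.0164, -0.0075, 0], [0.0182, -0.0083, 0], [0.0182, -0.0083, 0], [0.0182, -0.0083, 0]], yaw=[0, 0, 0, 0, 0, 0, 0, 0, 0, 0])

```text
clock: 15.68
eef_pos: [536.1, 162.2, 18.9]
eef_rot: [-3.141, -0.0, 2.712]
wrist_force: [-4.0, 0.3, 1.6]
finger_gap: 70.5
finger_force: 1.8
```

```bash
python3 look.py 2
```

```text
n 419.66600321209455 F.n -3.748378891975006 [-3.99994169  0.27003304  1.64803711] 15.675
```

Contact with the fence at n≈417. Press further.

Request:
play_rows(translation=[[0.0014, -0.0006, 0], [0.0027, -0.0013, 0], [0.0041, -0.0019, 0], [0.0055, -0.0025, 0], [0.0068, -0.0031, 0], [0.0077, -0.0035, 0], [0.0077, -0.0035, 0], [0.0077, -0.0035, 0], [0.0077, -0.0035, 0], [0.0077, -0.0035, 0]], yaw=[0, 0, 0, 0, 0, 0, 0, 0, 0, 0])

```text
clock: 17.02
eef_pos: [542.8, 159.1, 19.0]
eef_rot: [-3.141, -0.002, 2.712]
wrist_force: [-13.2, 2.1, 8.3]
finger_gap: 70.3
finger_force: 6.5
```

```bash
python3 look.py 3
```

```text
n 427.07040851175634 F.n -12.893247556408392 [-13.21338164   2.11752947   8.27771496] 17.025
```

View pics/l3.png

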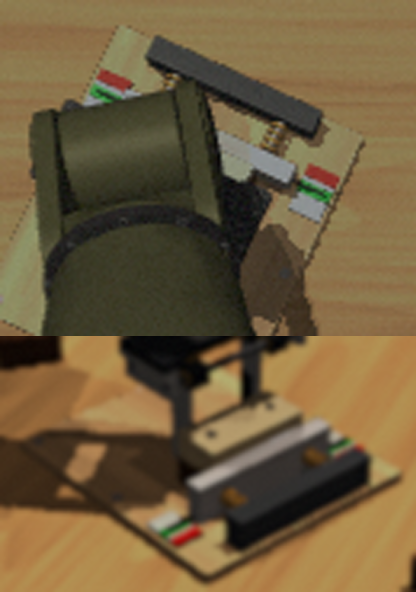

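The pointers now stand in the green on both scales (right one at crop (316,188)). I'll measure the fence travel by comparing rectified fence profiles between looks 1 and 3.

```bash
cat > trav.py <<'E'
import pickle,sys; from h import *
phi=-.43;n=np.array([np.cos(phi),np.sin(phi)]); l=np.array([-n[1],n[0]])
def prof(c,l0,l1,z,n0=450,n1=530):
    N,L=np.meshgrid(np.arange(n0,n1,.5),np.arange(l0,l1,1.),indexing="ij")
    W=np.stack([*(N[...,None]*n+L[...,None]*l).transpose(2,0,1),np.full(N.shape,float(z))],-1)
    T=np.linalg.inv(c["cam_to_world"]); P=W@T[:3,:3].T+T[:3,3]
    u=c["cx"]+c["fx"]*P[...,0]/-P[...,2]; v=c["cy"]-c["fy"]*P[...,1]/-P[...,2]
    return cv2.remap(c["pixels"],u.astype(np.float32),v.astype(np.float32),cv2.INTER_LINEAR).mean(1)
def edges(p,n0=450):
    g=np.gradient(cv2.GaussianBlur(p.mean(1)[:,None],(1,9),0).ravel()); return n0+.5*np.argmax(g),n0+.5*np.argmin(g)
if __name__=="__main__":
  for k in sys.argv[1:]:
    s,t,c=pickle.load(open(f"l{k}.pkl","rb"))
    print(k,"bar top front/back",edges(prof(t,290,312,53)))
    p=prof(t,266,274,14,450,520); gr=p[:,1]-p[:,[0,2]].max(1); rd=p[:,0]-p[:,1:].max(1)
    x=np.arange(450,520,.5)
    print(" scale R: green",x[gr>15][[0,-1]] if (gr>15).any() else None,"red",x[rd>15][[0,-1]],"darkest",x[80 - 60:100][np.argmin(p.sum(1)[20:100])])
E
python3 trav.py 1 2 3
```

```text
1 bar top front/back (np.float64(476.5), np.float64(494.0))
 scale R: green [490.5 503. ] red [450.  519.5] darkest 486.0
2 bar top front/back (np.float64(480.5), np.float64(497.5))
 scale R: green [490.5 503. ] red [450.  519.5] darkest 490.5
3 bar top front/back (np.float64(488.0), np.float64(505.0))
 scale R: green [490.5 503. ] red [450.  519.5] darkest 497.0
```

Fence travel is about 11 mm, with the pointer at 497.0 against the green middle at 496.75. Last, a numeric check of flushness from the scene view.

```bash
python3 - <<'E'
import pickle; from h import *; from trav import prof
s,t,c=pickle.load(open("l3.pkl","rb"))
phi=-.43;n=np.array([np.cos(phi),np.sin(phi)]); l=np.array([-n[1],n[0]])
im=c["pixels"].astype(int)
# pale top face, profile along n at z=68 for several l: edges
for a in range(325,425,15):
    p=cv2.GaussianBlur(prof(c,a,a+10,68,410,520).mean(1)[:,None],(1,7),0).ravel(); g=np.gradient(p); x=np.arange(410,520,.5)
    q=cv2.GaussianBlur(prof(c,a,a+10,53,470,530).mean(1)[:,None],(1,7),0).ravel(); gq=np.gradient(q); xq=np.arange(470,530,.5)
    fr=(x>475)&(x<500); bk=(x>420)&(x<450)
    print(a,"pale back",x[bk][np.argmax(g[bk])],"pale front",x[fr][np.argmin(g[fr])],"fence top front",xq[:50][np.argmax(gq[:50])],"back",xq[40:][np.argmin(gq[40:])])
# -y end: profile along l at z=68 and on the end face of the dark (z=39,14)
T=np.linalg.inv(c["cam_to_world"])
for N in (445,455,465):
  for z in (66,54,42,38,26,15):
    L=np.arange(290,340,.5); W=np.c_[N*n+L[:,None]*l,np.full(len(L),z)]; P=W@T[:3,:3].T+T[:3,3]
    u=(c["cx"]+c["fx"]*P[:,0]/-P[:,2]).astype(np.float32)[:,None];v=(c["cy"]-c["fy"]*P[:,1]/-P[:,2]).astype(np.float32)[:,None]
    g=cv2.remap(c["pixels"],u,v,cv2.INTER_LINEAR)[:,0].mean(1)
    if z in(66,38): print(N,z,g[::4].round().astype(int))
from cell import telemetry
for i in range(2):
    s=telemetry.read_state(); print(s["clock"],s["wrist_force"].round(1),s["moment"].round(2),s["finger_gap"],s["eef_rot"])
E
```

```text
325 pale back 447.0 pale front 487.5 fence top front 486.0 back 505.0
340 pale back 446.0 pale front 486.5 fence top front 485.5 back 505.5
355 pale back 446.5 pale front 487.5 fence top front 485.5 back 506.0
370 pale back 446.5 pale front 487.5 fence top front 485.0 back 506.0
385 pale back 446.0 pale front 488.0 fence top front 484.5 back 506.0
400 pale back 449.5 pale front 488.0 fence top front 484.0 back 506.5
415 pale back 449.5 pale front 485.0 fence top front 486.5 back 506.0
445 66 [ 38  37  37  37  37  37  38  38  38  39  40  41  42  43  47  51  62  71
  79  85  89  93  98 101 103]
445 38 [39 39 39 40 40 39 38 36 31 25 20 16 17 20 28 35 40 43 44 44 43 42 42 44
 48]
455 66 [ 38  38  37  37  38  39  40  41  42  42  43  46  55  71  93 114 131 141
 146 142 138 125 109  97  91]
455 38 [39 39 37 35 30 25 19 13  9  6  8 10 14 21 29 34 39 41 44 43 43 43 42 45
 51]
465 66 [ 34  33  36  39  41  42  42  43  43  44  47  55  69  91 113 130 142 144
 143 137 131 124 118 120 125]
465 38 [34 29 22 18 17 23 29 33 34 36 38 39 37 45 51 55 55 59 61 61 59 63 65 66
 63]
17.125 [-13.1   1.9   8.5] [0.64 1.88 0.33] 70.3837261949478 [-3.14068513e+00 -2.17251486e-03  2.71234553e+00]
17.125 [-13.1   1.9   8.5] [0.64 1.88 0.33] 70.3837261949478 [-3.14068513e+00 -2.17251486e-03  2.71234553e+00]
```

```bash
python3 - <<'E'
import pickle; from h import *; from trav import prof
from cell import eyes
for k,o in(("1",0),("2",19.7),("3",27.1)):
    c=pickle.load(open(f"l{k}.pkl","rb"))[2]
    print(k)
    for a in (330,350,370,390,410):
        print(a,prof(c,a,a+8,68,400+o,472+o)[::6].mean(1).round().astype(int))
E
```

```text
1
330 [ 41  46  53  59  62  66  82 104 121 123 112 101 101 115 132 142 146 146
 140 125 101  77  60  55]
350 [134 130 119 100  81  78  93 116 133 141 144 145 146 146 145 146 146 146
 142 130 108  82  63  54]
370 [136 131 118  98  77  68  79 100 117 126 130 133 137 141 144 146 146 147
 143 130 108  82  63  55]
390 [130 112  87  59  44  45  56  71  92 115 132 142 144 144 144 145 146 147
 141 126 102  77  60  54]
410 [ 20  31  39  45  48  47  48  56  71  89 106 121 130 139 144 146 147 146
 142 128 106  84  76  86]
2
330 [ 40  47  55  59  59  66  85 108 120 117 105  96 101 114 131 142 146 146
 140 123  97  73  58  56]
350 [133 128 114  93  73  70  87 113 132 141 144 145 146 146 146 146 147 147
 142 128 103  76  59  59]
370 [137 133 122 102  81  74  88 108 123 129 132 135 139 142 145 146 147 147
 143 130 105  78  60  56]
390 [126 105  78  55  45  48  57  70  87 110 129 140 143 144 145 147 147 147
 141 125 100  75  58  55]
410 [ 19  28  37  43  46  46  52  68  90 108 116 121 130 139 145 146 147 146
 140 124  99  78  76  93]
3
330 [ 41  45  50  53  54  60  80 105 120 120 105  94  97 113 133 143 147 146
 141 125  99  72  56  55]
350 [135 132 120  99  77  69  84 110 131 142 145 146 146 146 146 147 147 146
 140 125 100  74  58  56]
370 [136 131 118  96  75  68  83 105 121 128 132 133 135 138 142 146 147 147
 142 128 103  76  59  59]
390 [132 115  87  60  44  46  57  70  87 110 131 142 145 145 146 147 147 147
 143 129 105  78  60  60]
410 [ 19  29  39  44  46  46  50  64  85 105 117 127 137 144 146 147 147 147
 141 125 101  80  76  89]
```

```bash
python3 - <<'E'
from h import *
from cell import eyes,telemetry
s=telemetry.read_state(); c=eyes.camera("wrist"); im=c["pixels"]; Ti=np.linalg.inv(c["T_tool_cam"])
cv2.imwrite("pics/w6.png",im[:,:,::-1])
def pr(x,y,z):
    P=Ti@np.array([x,y,s["eef_pos"][2]-z,1]); return (c["cx"]+c["fx"]*P[0]/-P[2],c["cy"]-c["fy"]*P[1]/-P[2])
for z in(12,40,68): print("back face z",z,[np.round(pr(-8,y,z),1) for y in(-25,0,25)],"front",np.round(pr(-58,0,z),1))
for u in(215,235,255,275,295): print(u,[(v,*map(int,im[v,u])) for v in range(232,384,8)])
E
```

```text
back face z 12 [array([214.7, 246.6]), array([254.2, 246.5]), array([293.8, 246.5])] front [254.3 315.6]
back face z 40 [array([208.5, 267.2]), array([254.2, 267.2]), array([299.8, 267.2])] front [254.2 344.9]
back face z 68 [array([200.1, 295.5]), array([254.1, 295.5]), array([308.2, 295.5])] front [254.2 384.1]
215 [(232, 114, 92, 67), (240, 114, 91, 67), (248, 118, 95, 69), (256, 42, 27, 19), (264, 41, 25, 15), (272, 106, 95, 72), (280, 104, 91, 71), (288, 102, 89, 69), (296, 102, 89, 70), (304, 38, 37, 35), (312, 43, 40, 40), (320, 44, 42, 42), (328, 45, 44, 44), (336, 64, 59, 49), (344, 223, 210, 173), (352, 222, 209, 172), (360, 220, 208, 170), (368, 221, 207, 170), (376, 230, 217, 180)]
235 [(232, 104, 81, 60), (240, 113, 90, 66), (248, 115, 94, 69), (256, 39, 23, 14), (264, 44, 27, 19), (272, 107, 94, 73), (280, 102, 88, 67), (288, 103, 91, 69), (296, 103, 91, 71), (304, 39, 38, 38), (312, 43, 42, 41), (320, 46, 44, 44), (328, 45, 42, 43), (336, 65, 59, 51), (344, 223, 210, 173), (352, 222, 209, 172), (360, 222, 209, 173), (368, 220, 208, 171), (376, 230, 217, 180)]
255 [(232
[... 453 characters left out ...]
27, 18), (264, 40, 26, 17), (272, 103, 90, 70), (280, 102, 90, 69), (288, 102, 89, 68), (296, 101, 88, 67), (304, 40, 37, 38), (312, 43, 41, 41), (320, 44, 43, 44), (328, 45, 43, 43), (336, 64, 58, 49), (344, 216, 196, 160), (352, 215, 195, 158), (360, 222, 208, 172), (368, 221, 208, 171), (376, 230, 217, 179)]
295 [(232, 106, 85, 62), (240, 110, 89, 66), (248, 116, 94, 69), (256, 38, 22, 15), (264, 42, 27, 20), (272, 104, 90, 70), (280, 103, 90, 69), (288, 102, 90, 70), (296, 103, 89, 69), (304, 38, 36, 35), (312, 43, 42, 39), (320, 46, 45, 44), (328, 45, 45, 42), (336, 62, 54, 45), (344, 223, 213, 175), (352, 222, 210, 173), (360, 222, 209, 171), (368, 221, 208, 171), (376, 229, 217, 179)]
```

```bash
python3 - <<'E'
import cv2,numpy as np
g=cv2.imread("pics/w6.png").astype(int).sum(2)
for u in range(205,310,10):
    p=g[:,u-2:u+3].mean(1); d=np.diff(p); print(u,"bottom",244+np.argmin(d[244:260]),"joint",260+np.argmax(d[260:278]),end="; ")
print(g[244:276,250:260].mean(1).astype(int))
E
```

```text
205 bottom 249 joint 270; 215 bottom 249 joint 270; 225 bottom 249 joint 270; 235 bottom 249 joint 270; 245 bottom 249 joint 270; 255 bottom 249 joint 270; 265 bottom 249 joint 270; 275 bottom 249 joint 270; 285 bottom 249 joint 270; 295 bottom 249 joint 270; 305 bottom 249 joint 270; [262 263 260 261 269 270  62  90  93  90  95  87  87  82  79  78  74  81
  84  81  83  82  84  80  80  70 106 241 274 264 263 263]
```

The back face is straight: the dark block's bottom edge sits at row 249 and the joint at row 270 across all columns. Both blocks bear evenly on the fingers, parallel to the fence, and the pointers are mid-green. Handing in.

```bash
python3 -c "
from cell import telemetry,manip
s=telemetry.read_state(); print(s['wrist_force'],s['qd'].round(4)); print(manip.sign_off())"
```

```text
[-14.02622273   2.69031213   7.20325916] [-0.0006 -0.0005 -0.0001 -0.001  -0.0005  0.0011]
the job is handed in; nothing more can be done
None
```

Job handed in: the pale block is flush on the dark one to about 0.5 mm and released, and the pile is held against the fence at about 11 mm of travel, with the pointers mid-green by my measurement, after about 17 s of robot time.

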